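# Clip the menu plate into its holder

## Robot

A 6-joint arm with a two-finger parallel gripper is mounted at the origin on a cart in front of the work surface, level with it; the furniture and walls round the work are solid. World frame = base frame: x ahead of the robot, y to its left, z up, the work surface at z = 0. Lengths are in m, angles in rad, forces in N, time in s.
With the tool pointing down it reaches from about 0.3 to 0.875 m from the base axis. Payload 6.4 kg.
Tool frame: the origin (TCP) lies between the finger pads; the fingertips stand 8 mm ahead of it and the grasp point (between the pads) lies 11 mm behind it (ctrl.finger_overhang is the distance from the TCP to the fingertips, in m); z points along the fingers, y is the line along which they close (so a half turn about z gives the same grasp; the last joint's range is limited). The gripper opens to 85 mm and grips with 20 to 120 N. Pads are 22 mm wide; open, the fingers measure 114 mm over their backs; the gripper's body (76 mm by 85 mm) begins 54 mm behind the grasp point. The pads swing forward as they close: fully open they stand 13 mm farther back than shut.
Start: joints at [0.911, 0.181, 1.607, -0, 1.354, -0.206], TCP at [0.252, 0.517, 0.239] pointing down, gripper open.
Joint ranges: [-2.99, 2.99], [-0.89, 2.07], [0.3, 2.58], [-1.14, 4.28], [0, 2.63], [-3.12, 3.12]. Speed limits (rad/s): [2.57, 2.57, 3.01, 3.14, 3.14, 3.14].

## Interface

Orientations are given as a unit quaternion [w, x, y, z].
In Python, from bench import ctrl, camera gives the robot as it stands.
- The arm moves only by the shell command python3 -m pendant 'ROWS' [OPENING]. ROWS is JSON, a list of rows, each a list of 6 numbers: the shift along the world's x, y, z normalised to -1 to 1, where 1 is 200 mm, then the turn, a rotation vector about the world's x, y, z normalised to -1 to 1, where 1 is pi/2 rad. In form: [[dx, dy, dz, rx, ry, rz], ...]. A call has exactly 10 rows; each row shifts and turns the commanded pose from where the row before left it; what a row does not reach is not made up. A row lasts 1/8 s, in which the tool goes at most 62.5 mm and 10.7 degrees, less where a joint would pass 70% of its speed; a pose out of reach is approached as far as the arm can. A call with a number of a shift or a turn outside -1 to 1 is refused whole. A call with a gripper value outside its range is refused whole. OPENING is the opening, from -1 (shut) to 1 (fully open), set as the call begins (- or left out, the last holds). The fingers move at their own pace and stop on an object; the grip force is fixed at half the most. Time passes only in rows, so rows that do not move let the fingers close, or fill a call up. It gives the time, the measured TCP pose, the force, the opening and the grip force at its end, in the units of the state.
- ctrl.get_obs(): the state, without advancing time (a new reading comes with each control period).
- camera(name): name is "scene" or "side" or "wrist"; returns a dict with "color" (384x512x3 uint8, blue, green, red), "fx", "fy", "cx", "cy" (pixels), "xyz" and "rotation" of the camera in the world; the wrist camera has in their place "hand_eye" (4x4, takes a point from camera to tool coordinates, whose origin is the TCP and whose axes are the flange's). Camera axes: x right, y down, z forward; pixel columns grow to the right and rows downward; lengths in m; the calibration is good to about 2 mm. A picture is of the moment at which its call begins: read the wrist's pose just before it. There is no depth.
- ctrl.hand_in(): hands the job in; it is judged then, once.
The state is a dict: "time_s": time; "q": joint angles; "dq": joint speeds; "joint_efforts": joint torques, N m; "eef_pos": TCP position; "eef_rot": TCP orientation; "wrist_force": force on the tool from outside, world axes, zero at the start; "torque": the same for the moment, N m; "opening": opening from 0.0 (shut) to 1.0 (fully open); "grasp_force": force on a finger pad.
Only numpy, scipy, OpenCV 4.12 (cv2) and the standard library are available. Lean on these libraries where they do the work, as an engineer would, in place of code of your own. Each camera call takes 0.05 s, during which the arm holds its last target. There are 200 camera calls.

## Task

Put the menu plate into the wooden clip holder: lift the spring clip until it stays up by itself, then slide the plate flat beneath it, its grip block at the open end, snug along the guide rail, until it has pushed the sprung end buffer fully in and feels solid; do not force it further. Then bring the clip down gently, never letting it snap, so that it presses on the plate, and let go. Use light forces and leave the other things alone.

Things in the scene. Friction and masses are not known exactly. Their poses are not given: they have to be found in the camera images.
- holder: Menu holder, fixed: wooden bed 225 x 104 x 15 mm, x -105 to +120 and y -52 to +52 from the origin, which is on the worktop; +x runs along the bed from the open end to the clip hinge, +y to the guide rail, a dark strip with its inner face at y = +37, x -60 to +50, top 8 mm above the bed. Clip hinge axis: along y through x = +75, z = 27. Plate home: its centre line at y = about +2.
- plate: Menu plate, loose, about 0.22 kg: flat, steel with a paper-white face, 120 (x) x 70 (y) x 6 mm, origin at the centre of its underside. A wooden grip block 16 (x) x 30 (y) mm stands at x = -47, from 6 to 40 mm above the underside; the other (+x) end goes under the clip to the buffer. It starts flat on the worktop, left or right of the holder.
- plate_front (a point): Middle of the lower edge of the plate's +x end (plate frame 60, 0, 0 mm); axes as the plate's.
- plate_grip (a point): Point in the grip block, on its middle, 30 mm above the plate's underside (10 mm below the block's top); axes as the plate's.
- buffer (a joint): Travel of the sprung end buffer, m: 0 out (start), 0.006 fully pressed in, where it is solid. It is a steel bar across the bed, 56 mm long, 7 mm high, that yields to +x under half a newton. It stands before an aluminium end stop that cannot move but is set anywhere over 12 mm: pressed in, the buffer face is at holder x = +40 to +52 mm; that place is not measured, so feel for it.
- clip (a joint): Angle of the steel spring clip, rad: 0 down on the bare bed (start), about 0.11 on the plate, 0.65 fully open. The spring is over-centre: below about 0.38 it pulls the clip down (4 N at the nose on the plate), above that it holds it open; let go while being lowered it snaps. Its rubber nose, 34 mm wide, 55 mm from the hinge, is 33 mm over the bed when open.
- clip_bar (a point): Centre of the clip's wooden thumb bar above the nose: round, along y, 40 mm long, 16 mm thick, flat ends. At joint 0 it is 50 mm before and 30 mm above the hinge axis (holder x = +25, z = 57); it swings up and towards +x as the joint grows; open, its top is 89 mm over the worktop. Pinched by its ends, it turns between the fingers. Axes as the clip's.
- teaspoon: Bystander (sizes in mm): steel teaspoon, 137x28x13, lying between the two work places. Leave it alone.
- glass: Bystander (sizes in mm): empty shot glass, 47 across, 63 high, at the back. Leave it alone.
- pitcher: Bystander (sizes in mm): small steel milk pitcher, 73x103x76, on the right. Leave it alone.
- shaker: Bystander (sizes in mm): steel cocoa shaker, 67 across, 101 high, on the left. Leave it alone.
- cup: Bystander (sizes in mm): small two-tone cup, 60x84x53, on the left. Leave it alone.
- tamper: Bystander (sizes in mm): coffee tamper with wooden handle, 58 across, 91 high, on the right. Leave it alone.

How it is judged:
On the way, in this order (a step that is already met when the one before it is completed fails the run):
1. the clip is up and stays up (value of joint clip above 0.55 rad), for 0.2 s.
2. with the clip up, the plate lies flat on the bed along the rail and holds the buffer pressed in (value of joint clip above 0.4 rad and value of joint buffer above 0.0042 m and y of plate in the frame of holder between -0.001 and 0.004 m and z of plate in the frame of holder between 0.0125 and 0.0175 m and angle between the x axis of plate and the x axis of holder, either way round below 0.04 rad and angle between plate's own z axis and vertical below 0.03 rad), for 0.2 s.
At the end, for the whole second after the job is handed in: The plate lies flat on the bed, its front edge holding the buffer pressed in by more than 4.2 of its 6 mm, its long edge within about 3 mm of the rail and parallel to it within 0.04 rad, at rest and released, with the clip down on it (clip joint 0.07 to 0.15 rad) (value of joint buffer above 0.0042 m and y of plate in the frame of holder between -0.001 and 0.004 m and z of plate in the frame of holder between 0.0125 and 0.0175 m and angle between the x axis of plate and the x axis of holder, either way round below 0.04 rad and angle between plate's own z axis and vertical below 0.03 rad and value of joint clip between 0.07 and 0.15 rad and linear speed of plate below 0.01 m/s); the robot touches nothing.
It fails at once if the plate is forced against the buffer with more than 30 N (contact force between plate and buffer above 30 N).
It fails at once if the clip snaps down (closes faster than 5 rad/s) (velocity of joint clip below -5 rad/s).
It fails at once if the clip is pressed on the plate with more than 25 N (contact force between clip and plate above 25 N).
It fails at once if the plate is forced against the holder and its parts with more than 60 N in all (contact force between plate and holder above 60 N).
It fails at once if a bystander is moved by more than 20 mm (distance of any of teaspoon, glass, pitcher, shaker, cup, tamper from where it was at the start of the episode above 0.02 m).
It also fails if it takes over 61 s, if anything falls off the work surface, if the arm or the gripper's body presses on something with over 40 N, if the wrist force passes 120 N, or if a joint passes its speed limit or range.

## Working session

There is one attempt and no reset: what is moved stays moved. The work goes in short steps, Python scripts to look and compute and a shell command to move; the robot and the scene stay as the last step left them, time stands still between calls to the robot, and variables do not carry over. Pictures are saved under pics/ and viewed, at most 10 in all, crops included, and the job is handed in when it is done.

```bash
ls; mkdir -p pics; python3 - <<'E'
from bench import ctrl,camera
import cv2,numpy as np
o=ctrl.get_obs();print(o)
for n in ("scene","side"):
    c=camera(n);cv2.imwrite(f"pics/{n}0.png",c["color"]);print({k:np.round(v,4).tolist() for k,v in c.items() if k!="color"})
    cv2.imwrite(f"pics/{n}0b.png",cv2.resize(c["color"],(800,600),interpolation=cv2.INTER_CUBIC))
E
```

```text
pics
{'time_s': 0.0, 'q': array([ 9.10675288e-01,  1.81532304e-01,  1.60803132e+00,  9.32169269e-06,
        1.35384569e+00, -2.06314593e-01]), 'dq': array([-3.66791483e-06, -1.23207434e-03, -1.14538573e-03,  1.32347716e-03,
       -1.10324027e-03,  1.13407847e-03]), 'joint_efforts': array([ 7.87727222e-04, -4.44864035e+01, -3.51339304e+01, -1.38934465e-04,
        8.86649854e-03, -1.31377737e-05]), 'eef_pos': array([0.25171063, 0.51635217, 0.23837782]), 'eef_rot': array([-3.85442029e-04,  2.24962096e-01,  9.74367092e-01, -8.22509300e-04]), 'wrist_force': array([ 0.42217284,  0.54451856, -0.41367371]), 'torque': array([-0.01774374, -0.04167991, -0.05329462]), 'grasp_force': 0.0, 'opening': 0.9963295870511754}
{'fx': 450.4091, 'fy': 450.4091, 'cx': 261.5048, 'cy': 189.9159, 'xyz': [-0.2018, -0.246, 0.8988], 'rotation': [-0.3449, 0.7836, -0.4773, 0.198]}
{'fx': 433.4898, 'fy': 433.4898, 'cx': 254.9477, 'cy': 199.6317, 'xyz': [0.4794, -0.8469, 0.6993], 'rotation': [-0.4917, 0.8696, -0.0312, 0.0322]}
```

View pics/scene0b.png

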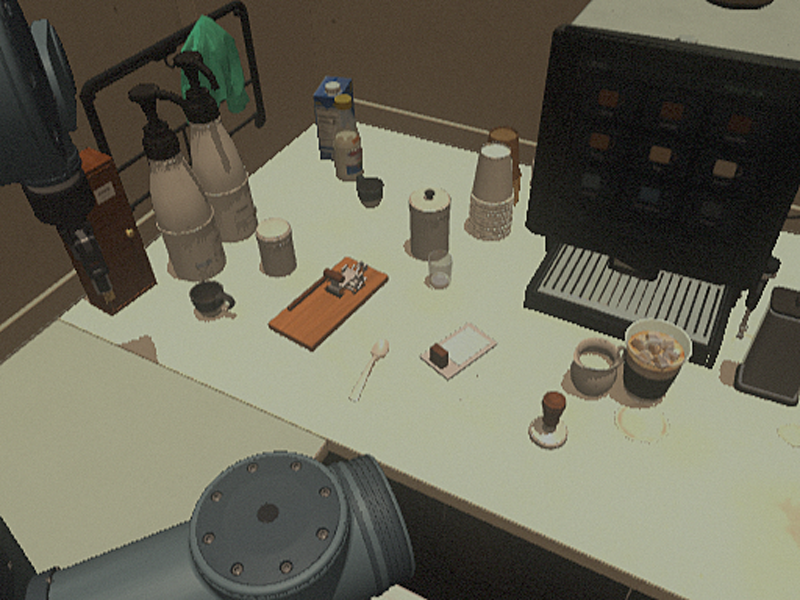

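View pics/side0b.png

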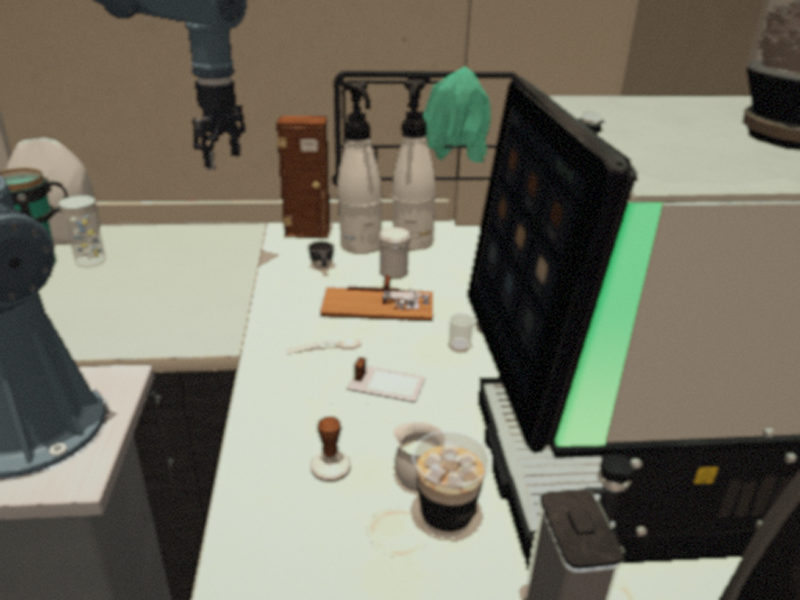

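The scene view shows the holder (bed corners near (270,322), (313,348), (388,278), 800×600 px) with its open end towards the robot. The plate is to its right (corners (420,355), (450,378), (497,343), (465,323); block top (438,347)), with the teaspoon between them. The side view agrees.

```bash
cat > h.py <<'E'
import numpy as np,cv2
from scipy.spatial.transform import Rotation as R
def rot(q): return R.from_quat(np.roll(q,-1)).as_matrix()
C={'scene':(450.4091,261.5048,189.9159,[-0.2018,-0.246,0.8988],[-0.3449,0.7836,-0.4773,0.198]),
'side':(433.4898,254.9477,199.6317,[0.4794,-0.8469,0.6993],[-0.4917,0.8696,-0.0312,0.0322])}
def cam(n): f,cx,cy,p,q=C[n]; return f,cx,cy,np.array(p),rot(q)
def ray(c,u,v): f,cx,cy,p,M=c; d=M@[(u-cx)/f,(v-cy)/f,1]; return p,d/np.linalg.norm(d)
def plane(c,u,v,z): p,d=ray(c,u,v); return p+d*(z-p[2])/d[2]
def proj(c,P): f,cx,cy,p,M=c; q=M.T@(np.asarray(P)-p); return f*q[0]/q[2]+cx,f*q[1]/q[2]+cy
def tri(rs):
    A=sum(np.eye(3)-np.outer(d,d) for p,d in rs);b=sum((np.eye(3)-np.outer(d,d))@p for p,d in rs)
    return np.linalg.solve(A,b)
def wristcam(c,o):
    H=np.array(c["hand_eye"]);M=rot(o["eef_rot"]);return c["fx"],c["cx"],c["cy"],np.array(o["eef_pos"])+M@H[:3,3],M@H[:3,:3]
E
python3 - <<'E'
from h import *
np.set_printoptions(precision=3,suppress=True)
s=cam('scene');d=cam('side');k=.64
for n,z,L in(('holder',.015,[(270,322),(313,346),(388,278),(347,257)]),('plate',.006,[(420,353),(450,376),(497,343),(465,322)]),('block',.04,[(438,347)]),('bar',.057,[(334,275)])):
    print(n,[plane(s,u*k,v*k,z) for u,v in L])
print('side',[plane(d,u*k,v*k,.015)[:2] for u,v in((322,314),(433,319),(433,292),(327,290))],[plane(d,u*k,v*k,.006)[:2] for u,v in((347,387),(417,399),(424,376),(362,365))])
a=cv2.imread('pics/scene0.png')
cv2.imwrite('pics/crop.png',cv2.resize(a[155:250,165:325],(800,475),interpolation=cv2.INTER_CUBIC))
E
```

```text
holder [array([0.456, 0.398, 0.015]), array([0.442, 0.297, 0.015]), array([0.653, 0.267, 0.015]), array([0.672, 0.369, 0.015])]
plate [array([0.518, 0.13 , 0.006]), array([0.494, 0.062, 0.006]), array([0.598, 0.022, 0.006]), array([0.62 , 0.092, 0.006])]
block [array([0.516, 0.095, 0.04 ])]
bar [array([0.576, 0.335, 0.057])]
side [array([0.446, 0.287]), array([0.659, 0.259]), array([0.673, 0.365]), array([0.455, 0.382])] [array([0.489, 0.063]), array([0.603, 0.025]), array([0.622, 0.087]), array([0.517, 0.125])]
```

View pics/crop.png

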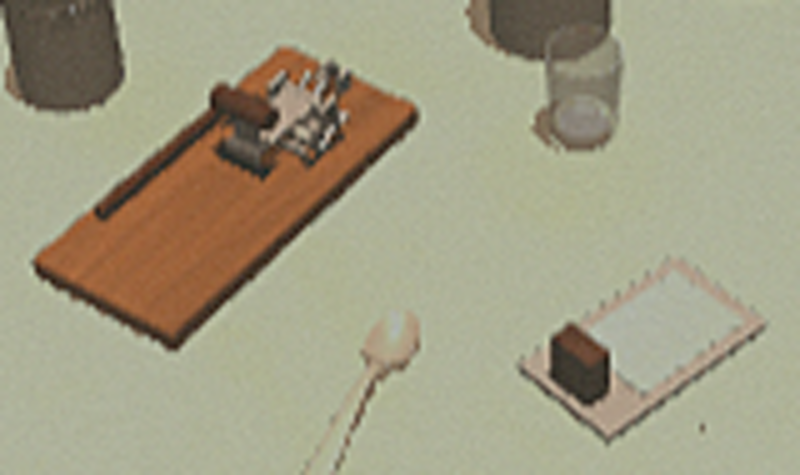

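The crop confirms the rail on the holder's left and the block at the plate's near end. Holder yaw is about -8° and plate yaw about -21°. I'll move over the holder, aligned with it.

```bash
python3 -m pendant '[[0.2,-0.13,0.01,0,0,0.05],[0.2,-0.13,0.01,0,0,0.05],[0.2,-0.13,0.01,0,0,0.05],[0.2,-0.13,0.01,0,0,0.05],[0.2,-0.13,0,0,0,0],[0.2,-0.13,0,0,0,0],[0.19,-0.125,0,0,0,0],[0,0,0,0,0,0],[0,0,0,0,0,0],[0,0,0,0,0,0]]' 1; python3 - <<'E'
from bench import ctrl,camera
from h import *
o=ctrl.get_obs();c=camera("wrist");cv2.imwrite("pics/w1.png",cv2.resize(c["color"],(800,600),interpolation=cv2.INTER_CUBIC))
cam_=wristcam(c,o);print(np.round(c["hand_eye"],4),cam_[:4],o["eef_pos"],o["eef_rot"])
np.save("w1.npy",np.array([*cam_[:3],*cam_[3],*cam_[4].ravel()]))
E
```

```text
time_s: 1.35
eef_pos: [0.529, 0.3366, 0.2471]
eef_rot: [-0.0, 0.069, 0.998, -0.0]
wrist_force: [0.2, -0.6, 0.3]
opening: 0.998
grasp_force: 0.0
[[ 6.000e-04 -9.653e-01 -2.610e-01  6.570e-02]
 [ 1.000e+00  8.000e-04 -5.000e-04 -6.000e-04]
 [ 7.000e-04 -2.610e-01  9.653e-01 -1.359e-01]
 [ 0.000e+00  0.000e+00  0.000e+00  1.000e+00]] (271.6550911565449, 249.1836747900677, 194.82397848735783, array([0.46393706, 0.34509569, 0.38305304])) [0.52898626 0.33660622 0.24712405] [-3.25715170e-04  6.90709997e-02  9.97611693e-01 -2.90132086e-05]
```

View pics/w1.png

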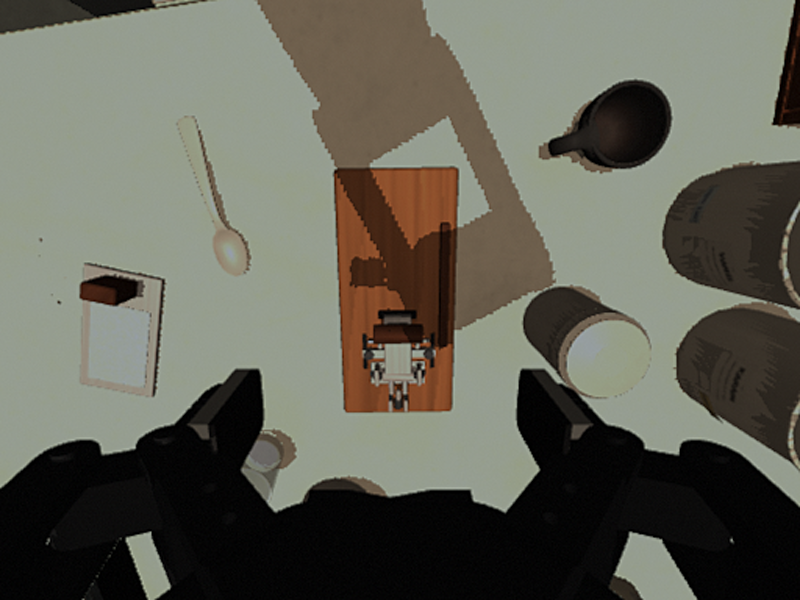

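The wrist view shows the bed corners at (334,169), (458,168), (451,410), (346,411) and the bar at about (374..423, 333). The plate corners are at (85,263), (164,278), (155,396), (80,381), and the block top spans (80,283) to (137,290).

```bash
python3 - <<'E'
from h import *
np.set_printoptions(precision=4,suppress=True)
a=np.load('w1.npy');c=(a[0],a[1],a[2],a[3:6],a[6:].reshape(3,3));k=.64;s=cam('scene')
def fit(px,z,loc):
    W=np.array([plane(c,u*k,v*k,z)[:2] for u,v in px]);L=np.array(loc)/1e3
    wc,lc=W.mean(0),L.mean(0);U,S,V=np.linalg.svd((L-lc).T@(W-wc));Rm=(U@V).T
    t=wc-Rm@lc;return t,Rm,np.arctan2(Rm[1,0],Rm[0,0]),(W-(L@Rm.T+t))*1e3
h=fit([(334,168),(458,167),(452,411),(346,411)],.015,[(-105,-52),(-105,52),(120,52),(120,-52)]);print('holder',h[0],np.degrees(h[2]),h[3])
p=fit([(84,262),(165,277),(155,396),(79,381)],.006,[(-60,-35),(-60,35),(60,35),(60,-35)]);print('plate',p[0],np.degrees(p[2]),p[3])
print('bar exp',h[0]+h[1]@[.025,0],'meas tri',tri([ray(c,399*k,330*k),ray(s,165+243/5,155+104/5)]))
print('bar ends z.057',plane(c,374*k,332*k,.057),plane(c,424*k,332*k,.057))
print('block exp',p[0]+p[1]@[-.047,0],'tri block top corner(left near)',)
# block top centre: crop centre (580,343) scene ; wrist top ctr
print(tri([ray(c,97*k,287*k),ray(s,165+580/5,155+343/5)]))
# holder corner heights
print(tri([ray(c,458*k,167*k),ray(s,165+38/5,155+264/5)]),tri([ray(c,334*k,168*k),ray(s,165+172/5,155+345/5)]))
o=np.array([.529,.3366,.2471]);print('yaw tool y',np.degrees(np.arctan2(*(rot([-.0003,.06907,.99761,0])[:2,1])[::-1])))
E
```

```text
holder [0.5504 0.3402] -7.036446613338218 [[ 0.4253  0.4748]
 [ 0.9625 -1.1581]
 [-0.083  -0.691 ]
 [-1.3048  1.3743]]
plate [0.556  0.0781] -20.31567720441658 [[ 0.5144 -1.0214]
 [-0.5349  1.5454]
 [ 0.6401  1.1293]
 [-0.6195 -1.6532]]
bar exp [0.5753 0.3371] meas tri [0.5748 0.3365 0.057 ]
bar ends z.057 [0.5722 0.3173 0.057 ] [0.5778 0.3574 0.057 ]
block exp [0.512  0.0944] tri block top corner(left near)
[0.5095 0.0922 0.0396]
[0.4549 0.4025 0.0075] [0.4399 0.3006 0.0055]
yaw tool y 82.07884063385043
```

Triangulation puts the bar centre at (0.575, 0.337, 0.057), as expected. Descending to pinch it.

```bash
python3 -m pendant '[[0.07,0,-0.12,0,0,0.01],[0.08,0.001,-0.15,0,0,0],[0.08,0,-0.15,0,0,0],[0,0,-0.15,0,0,0],[0,0,-0.15,0,0,0],[0,0,-0.12,0,0,0],[0,0,-0.1,0,0,0],[0,0,-0.06,0,0,0],[0,0,0,0,0,0],[0,0,0,0,0,0]]' 1; python3 -m pendant '[[0,0,0,0,0,0],[0,0,0,0,0,0],[0,0,0,0,0,0],[0,0,0,0,0,0],[0,0,0,0,0,0],[0,0,0,0,0,0],[0,0,0,0,0,0],[0,0,0,0,0,0],[0,0,0,0,0,0],[0,0,0,0,0,0]]' -1
```

```text
time_s: 2.65
eef_pos: [0.5768, 0.3364, 0.0484]
eef_rot: [0.001, 0.062, 0.998, 0.0]
wrist_force: [-0.2, 0.1, -0.2]
opening: 1.001
grasp_force: 0.0
time_s: 3.9
eef_pos: [0.5763, 0.3365, 0.0481]
eef_rot: [0.0, 0.062, 0.998, 0.0]
wrist_force: [-1.9, 1.1, 5.8]
opening: 0.452
grasp_force: 60.5
```

```bash
python3 -m pendant '[[0.011,-0.001,0.0155,0,0,0],[0.011,-0.0015,0.0155,0,0,0],[0.0125,-0.0015,0.014,0,0,0],[0.0125,-0.0015,0.014,0,0,0],[0.014,-0.002,0.012,0,0,0],[0.014,-0.002,0.012,0,0,0],[0.016,-0.002,0.0105,0,0,0],[0.016,-0.002,0.0105,0,0,0],[0.017,-0.002,0.008,0,0,0],[0.013,-0.002,0.006,0,0,0]]' -; python3 -m pendant '[[0,0,0,0,0,0],[0,0,0,0,0,0],[0,0,0,0,0,0],[0,0,0,0,0,0],[0,0,0,0,0,0],[0,0,0,0,0,0],[0,0,0,0,0,0],[0,0,0,0,0,0],[0,0,0,0,0,0],[0,0,0,0,0,0]]' -
```

```text
time_s: 5.15
eef_pos: [0.6009, 0.3333, 0.0687]
eef_rot: [-0.003, 0.062, 0.998, -0.0]
wrist_force: [-4.0, 4.2, -4.5]
opening: 0.451
grasp_force: 60.7
time_s: 6.4
eef_pos: [0.6014, 0.3333, 0.0689]
eef_rot: [-0.002, 0.062, 0.998, 0.0]
wrist_force: [-2.1, 5.9, -5.4]
opening: 0.449
grasp_force: 60.9
```

```bash
python3 -m pendant '[[0.01,-0.001,0.008,0,0,0],[0.008,-0.001,0.004,0,0,0],[0,0,0,0,0,0],[0,0,0,0,0,0],[0,0,0,0,0,0],[0,0,0,0,0,0],[0,0,0,0,0,0],[0,0,0,0,0,0],[0,0,0,0,0,0],[0,0,0,0,0,0]]' -; python3 -m pendant '[[0,0,0,0,0,0],[0,0,0,0,0,0],[0,0,0,0,0,0],[0,0,0,0,0,0],[0,0,0.15,0,0,0],[0,0,0.15,0,0,0],[0,0,0.15,0,0,0],[0,0,0.15,0,0,0],[0,-0.1,0.1,0,0,0],[0,-0.1,0,0,0,0]]' 0.6
```

```text
time_s: 7.65
eef_pos: [0.6052, 0.3328, 0.0708]
eef_rot: [-0.002, 0.062, 0.998, 0.0]
wrist_force: [0.3, 5.9, -7.2]
opening: 0.458
grasp_force: 61.1
time_s: 8.9
eef_pos: [0.608, 0.2908, 0.2152]
eef_rot: [0.002, 0.062, 0.998, 0.0]
wrist_force: [0.7, -0.6, 0.1]
opening: 0.802
grasp_force: 0.0
```

```bash
python3 -m pendant '[[-0.07,-0.14,-0.02,0,0,-0.03],[-0.07,-0.14,-0.02,0,0,-0.03],[-0.07,-0.14,-0.05,0,0,-0.03],[-0.07,-0.14,-0.07,0,0,-0.03],[-0.07,-0.14,-0.07,0,0,-0.027],[-0.07,-0.14,-0.07,0,0,0],[-0.065,-0.145,-0.07,0,0,0],[0,0,0,0,0,0],[0,0,0,0,0,0],[0,0,0,0,0,0]]' 0.6; python3 - <<'E'
from bench import ctrl,camera
from h import *
o=ctrl.get_obs();c=camera("wrist");w=cv2.resize(c["color"],(800,600),interpolation=cv2.INTER_CUBIC)
s=camera("side")["color"];w[400:,500:]=cv2.resize(s[160:220,195:285],(300,200),interpolation=cv2.INTER_CUBIC)
cv2.imwrite("pics/w2.png",w)
a=wristcam(c,o);np.save("w2.npy",np.array([*a[:3],*a[3],*a[4].ravel()]));print(o["eef_pos"],o["eef_rot"])
E
```

```text
time_s: 10.15
eef_pos: [0.5105, 0.0954, 0.1395]
eef_rot: [0.0, 0.176, 0.984, 0.0]
wrist_force: [-0.1, -0.0, -0.1]
opening: 0.803
grasp_force: 0.0
[0.51049135 0.09544225 0.13953879] [3.27852574e-04 1.76283539e-01 9.84339370e-01 1.06051379e-04]
```

View pics/w2.png

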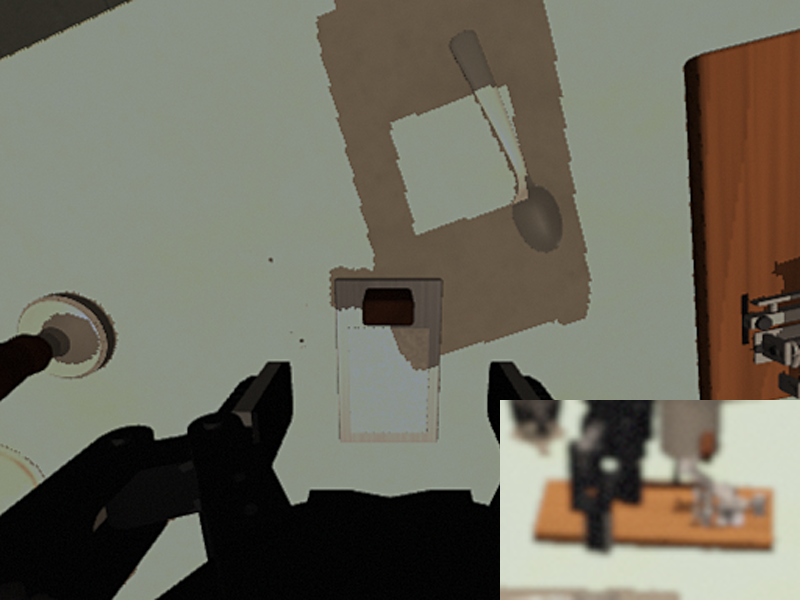

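The plate's corners are at (335,279), (442,279), (438,442), (340,442), aligned with the gripper, and its block top is at (363..414, 290..318). The side inset shows the thumb bar staying up.

```bash
python3 - <<'E'
from h import *
np.set_printoptions(precision=4,suppress=True)
def L(f): a=np.load(f);return a[0],a[1],a[2],a[3:6],a[6:].reshape(3,3)
c=L('w2.npy');w=L('w1.npy');k=.64
P=np.array([plane(c,u*k,v*k,.006) for u,v in[(335,279),(442,279),(438,442),(340,442)]]);m=P.mean(0);d=P[2]+P[3]-P[0]-P[1];d/=np.linalg.norm(d)
print(P,m,np.degrees(np.arctan2(d[1],d[0])),'block',m-.047*d)
print('heights',[tri([ray(c,*np.multiply(a,k)),ray(w,*np.multiply(b,k))]) for a,b in[((335,279),(84,262)),((442,279),(165,277)),((438,442),(155,396)),((388,291),(110,277))]])
print('block top near edge',plane(c,362*k,290*k,.04),plane(c,414*k,290*k,.04))
M=rot([0.0003,.1763,.98434,.0001]);print('tool y',np.degrees(np.arctan2(M[1,1],M[0,1])))
E
```

```text
[[0.4891 0.0652 0.006 ]
 [0.5131 0.1302 0.006 ]
 [0.6258 0.0896 0.006 ]
 [0.6013 0.0233 0.006 ]] [0.5573 0.0771 0.006 ] -20.127676545279215 block [0.5132 0.0933 0.006 ]
heights [array([0.4885, 0.0654, 0.0066]), array([0.513 , 0.1306, 0.0017]), array([0.6264, 0.0896, 0.0041]), array([0.5035, 0.0964, 0.0243])]
block top near edge [0.4952 0.0839 0.04  ] [0.5055 0.1116 0.04  ]
tool y 69.69143798395947
```

```bash
python3 -m pendant '[[0.007,-0.006,-0.1,0,0,-0.004],[0.007,-0.006,-0.12,0,0,0],[0,0,-0.12,0,0,0],[0,0,-0.1,0,0,0],[0,0,-0.08,0,0,0],[0,0,-0.05,0,0,0],[0,0,-0.02,0,0,0],[0,0,0,0,0,0],[0,0,0,0,0,0],[0,0,0,0,0,0]]' -; python3 -m pendant '[[0,0,0,0,0,0],[0,0,0,0,0,0],[0,0,0,0,0,0],[0,0,0,0,0,0],[0,0,0,0,0,0],[0,0,0,0,0,0],[0,0,0,0,0,0],[0,0,0,0,0,0],[0,0,0,0,0,0],[0,0,0,0,0,0]]' -1
```

```text
time_s: 11.5
eef_pos: [0.5133, 0.0927, 0.0218]
eef_rot: [0.001, 0.18, 0.984, 0.0]
wrist_force: [-0.1, -0.2, -0.3]
opening: 0.799
grasp_force: 0.0
time_s: 12.75
eef_pos: [0.5132, 0.0927, 0.0217]
eef_rot: [0.0, 0.18, 0.984, 0.0]
wrist_force: [-1.1, -1.5, 5.5]
opening: 0.34
grasp_force: 60.1
```

```bash
python3 -m pendant '[[0,0,0.08,0,0,0],[0,0,0.12,0,0,0],[-0.03,0.06,0.1,0,0,0],[-0.06,0.18,0,0,0,0.022],[-0.06,0.18,0,0,0,0.022],[-0.06,0.18,0,0,0,0.022],[-0.06,0.18,0,0,0,0.022],[-0.06,0.18,0,0,0,0.022],[-0.06,0.18,0,0,0,0.022],[-0.06,0.18,0,0,0,0.02]]' -;  python3 -m pendant '[[-0.03,0,0,0,0,0],[0,-0.015,0,0,0,0],[0,0,0,0,0,0],[0,0,0,0,0,0],[0,0,-0.05,0,0,0],[0,0,-0.05,0,0,0],[0,0,0,0,0,0],[0,0,0,0,0,0],[0,0,0,0,0,0],[0,0,0,0,0,0]]' -; python3 - <<'E'
from bench import ctrl,camera
from h import *
o=ctrl.get_obs();c=camera("wrist");w=cv2.resize(c["color"],(800,600),interpolation=cv2.INTER_CUBIC)
cv2.imwrite("pics/w3.png",w)
a=wristcam(c,o);np.save("w3.npy",np.array([*a[:3],*a[3],*a[4].ravel()]));print(o["eef_pos"],o["eef_rot"])
E
```

```text
time_s: 14.0
eef_pos: [0.4221, 0.3578, 0.0817]
eef_rot: [-0.0, 0.061, 0.998, -0.0]
wrist_force: [0.2, -0.1, -1.8]
opening: 0.335
grasp_force: 59.5
time_s: 15.25
eef_pos: [0.417, 0.3539, 0.0616]
eef_rot: [0.0, 0.061, 0.998, 0.0]
wrist_force: [-1.1, -0.5, -1.4]
opening: 0.337
grasp_force: 59.8
[0.41704534 0.3538907  0.0615897 ] [2.49301983e-04 6.10785894e-02 9.98132918e-01 1.50863789e-04]
```

View pics/w3.png

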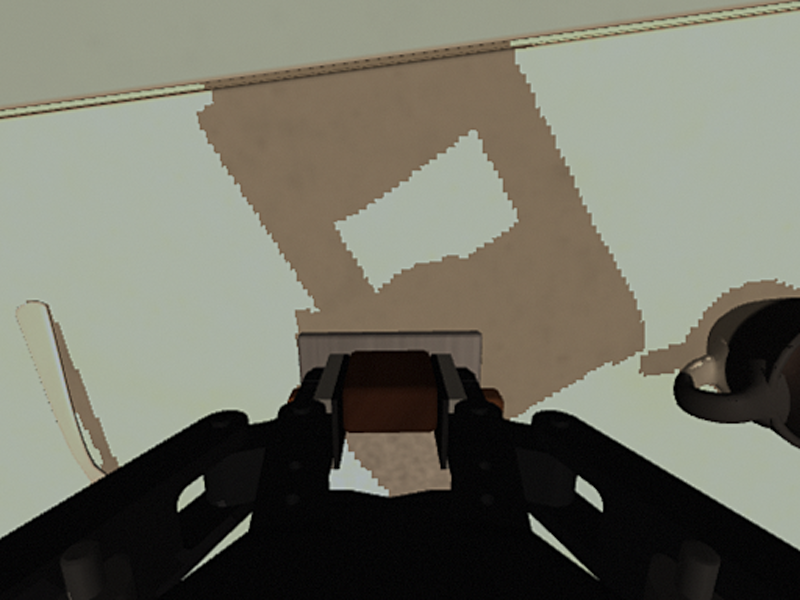

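The plate is square in the gripper, with its near edge at (298,333) to (481,331). The cup is well clear. Bits of the bed's near end show at (291,397) and (502,395).

```bash
python3 - <<'E'
from h import *
np.set_printoptions(precision=4,suppress=True)
a=np.load('w3.npy');c=(a[0],a[1],a[2],a[3:6],a[6:].reshape(3,3));k=.64
O=np.array([.5504,.3402]);t=np.radians(-7.0);E=np.array([[np.cos(t),-np.sin(t)],[np.sin(t),np.cos(t)]])
H=lambda p:E.T@(np.asarray(p)[:2]-O)
print('bed',[H(plane(c,u*k,v*k,.015)) for u,v in((291,397),(502,395))])
print('plate',[H(plane(c,u*k,v*k,.046)) for u,v in((299,333),(481,332))],'tcp',H([.41704,.35389]))
for hx,hy in((-122,-1),(-122,1),(-85,1),(-61,1)): print(hx,hy,O+E@[hx/1e3,hy/1e3])
E
```

```text
bed [array([-0.1049, -0.0498]), array([-0.106 ,  0.0499])]
plate [array([-0.1476, -0.0373]), array([-0.148 ,  0.0312])] tcp [-0.134  -0.0027]
-122 -1 [0.4292 0.3541]
-122 1 [0.4294 0.3561]
-85 1 [0.4662 0.3516]
-61 1 [0.49   0.3486]
```

```bash
python3 -m pendant '[[0,0.0075,-0.03,0,0,0],[0,0,-0.03,0,0,0],[0,0,-0.02,0,0,0],[0,0,-0.015,0,0,0],[0,0,-0.01,0,0,0],[0,0,-0.008,0,0,0],[0,0,0,0,0,0],[0,0,0,0,0,0],[0,0,0,0,0,0],[0,0,0,0,0,0]]' -
```

```text
time_s: 16.55
eef_pos: [0.4169, 0.3552, 0.0388]
eef_rot: [0.0, 0.061, 0.998, 0.0]
wrist_force: [0.3, -0.3, -2.0]
opening: 0.337
grasp_force: 59.8
```

```bash
python3 -m pendant '[[0,0,-0.007,0,0,0],[0,0,-0.006,0,0,0],[0,0,0,0,0,0],[0.04,-0.005,0,0,0,0],[0.05,-0.006,0,0,0,0],[0.05,-0.006,0,0,0,0],[0.05,-0.006,0,0,0,0],[0.05,-0.006,0,0,0,0],[0.04,-0.005,0,0,0,0],[0,0,0,0,0,0]]' -
```

```text
time_s: 17.8
eef_pos: [0.4746, 0.3486, 0.0368]
eef_rot: [0.001, 0.061, 0.998, 0.0]
wrist_force: [2.3, -0.4, 3.5]
opening: 0.336
grasp_force: 60.5
```

```bash
python3 -m pendant '[[0,0.002,0,0,0,0],[0.001,0.004,0,0,0,0],[0,0.004,0,0,0,0],[0,0,0,0,0,0],[0,0,0,0,0,0],[0.008,-0.001,0,0,0,0],[0.008,-0.001,0,0,0,0],[0,0,0,0,0,0],[0,0,0,0,0,0],[0,0,0,0,0,0]]' -
```

```text
time_s: 19.05
eef_pos: [0.4744, 0.3502, 0.0367]
eef_rot: [-0.002, 0.061, 0.998, -0.0]
wrist_force: [-8.1, -2.6, 13.7]
opening: 0.34
grasp_force: 61.8
```

```bash
python3 -m pendant '[[0,0,0.003,0,0,0],[0,0,0.003,0,0,0],[0,0,0.001,0,0,0],[0,0,0,0,0,0],[0,0,0,0,0,0],[0,0,0,0,0,0],[0,0,0,0,0,0],[0,0,0,0,0,0],[0,0,0,0,0,0],[0,0,0,0,0,0]]' -; python3 - <<'E'
from bench import ctrl,camera
from h import *
o=ctrl.get_obs();print(o["torque"],o["wrist_force"])
s=camera("side")["color"];c=camera("scene")["color"]
w=np.vstack([cv2.resize(s[160:220,195:290],(760,400),interpolation=cv2.INTER_CUBIC)[:300],cv2.resize(c[155:230,165:265],(760,570),interpolation=cv2.INTER_CUBIC)[:300]])
w=np.vstack([cv2.resize(s[165:215,195:290],(570,300),interpolation=cv2.INTER_CUBIC),cv2.resize(c[160:222,165:283],(570,300),interpolation=cv2.INTER_CUBIC)])
cv2.imwrite("pics/s4.png",w)
E
```

```text
time_s: 20.3
eef_pos: [0.4761, 0.3499, 0.0374]
eef_rot: [-0.0, 0.061, 0.998, -0.0]
wrist_force: [-0.2, -1.6, -2.1]
opening: 0.342
grasp_force: 59.7
[-0.26835302  0.19509358 -0.14186396] [-0.18251118 -1.64587948 -2.08772253]
```

View pics/s4.png

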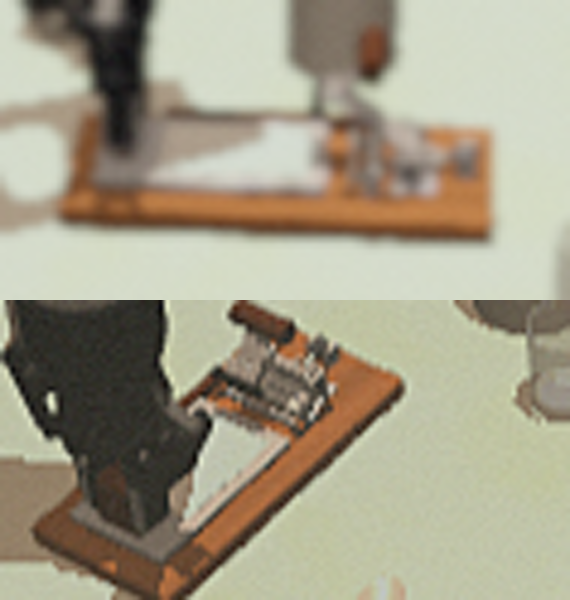

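The side and scene pictures show the clip up and the plate flat on the bed, short of the buffer; the earlier resistance was friction. Advancing gently.

```bash
python3 -m pendant '[[0.006,-0.0007,0,0,0,0],[0.006,-0.0007,0,0,0,0],[0.006,-0.0007,0,0,0,0],[0.006,-0.0007,0,0,0,0],[0.006,-0.0007,0,0,0,0],[0.006,-0.0007,0,0,0,0],[0,0,0,0,0,0],[0,0,0,0,0,0],[0,0,0,0,0,0],[0,0,0,0,0,0]]' -; python3 -m pendant '[[0.002,-0.00025,0,0,0,0],[0.002,-0.00025,0,0,0,0],[0.002,-0.00025,0,0,0,0],[0.002,-0.00025,0,0,0,0],[0.002,-0.00025,0,0,0,0],[0.002,-0.00025,0,0,0,0],[0.002,-0.00025,0,0,0,0],[0,0,0,0,0,0],[0,0,0,0,0,0],[0,0,0,0,0,0]]' -
```

```text
time_s: 21.65
eef_pos: [0.4836, 0.3492, 0.0375]
eef_rot: [0.0, 0.061, 0.998, 0.0]
wrist_force: [0.2, -2.7, -2.3]
opening: 0.341
grasp_force: 59.7
time_s: 22.9
eef_pos: [0.4863, 0.3488, 0.0375]
eef_rot: [0.0, 0.061, 0.998, -0.0]
wrist_force: [-1.6, -3.0, -1.7]
opening: 0.337
grasp_force: 59.8
```

```bash
python3 -m pendant '[[0.002,-0.0006,0,0,0,0],[0.002,-0.0006,0,0,0,0],[0.002,-0.0006,0,0,0,0],[0.002,-0.0003,0,0,0,0],[0.002,-0.0003,0,0,0,0],[0.002,-0.0003,0,0,0,0],[0.002,-0.0003,0,0,0,0],[0,0,0,0,0,0],[0,0,0,0,0,0],[0,0,0,0,0,0]]' -
```

```text
time_s: 24.15
eef_pos: [0.4892, 0.3483, 0.0375]
eef_rot: [0.0, 0.061, 0.998, 0.0]
wrist_force: [-0.0, -2.1, -1.9]
opening: 0.339
grasp_force: 59.8
```

```bash
python3 -m pendant '[[0.002,-0.0003,0,0,0,0],[0.002,-0.0003,0,0,0,0],[0.002,-0.0003,0,0,0,0],[0.002,-0.0003,0,0,0,0],[0.002,-0.0003,0,0,0,0],[0,0,0,0,0,0],[0,0,0,0,0,0],[0,0,0,0,0,0],[0,0,0,0,0,0],[0,0,0,0,0,0]]' -
```

```text
time_s: 25.4
eef_pos: [0.4911, 0.348, 0.0375]
eef_rot: [0.0, 0.061, 0.998, 0.0]
wrist_force: [-0.7, -0.6, -2.2]
opening: 0.339
grasp_force: 59.8
```

```bash
python3 -m pendant '[[0.002,-0.0002,0,0,0,0],[0.002,-0.0002,0,0,0,0],[0.002,-0.0002,0,0,0,0],[0.002,-0.0002,0,0,0,0],[0.002,-0.0002,0,0,0,0],[0,0,0,0,0,0],[0,0,0,0,0,0],[0,0,0,0,0,0],[0,0,0,0,0,0],[0,0,0,0,0,0]]' -
```

```text
time_s: 26.65
eef_pos: [0.4931, 0.3477, 0.0375]
eef_rot: [0.0, 0.061, 0.998, -0.0]
wrist_force: [-0.9, -0.6, -1.4]
opening: 0.339
grasp_force: 59.9
```

```bash
python3 -m pendant '[[0.002,-0.0002,0,0,0,0],[0.002,-0.0002,0,0,0,0],[0.002,-0.0002,0,0,0,0],[0.002,-0.0002,0,0,0,0],[0.002,-0.0002,0,0,0,0],[0,0,0,0,0,0],[0,0,0,0,0,0],[0,0,0,0,0,0],[0,0,0,0,0,0],[0,0,0,0,0,0]]' -
```

```text
time_s: 27.9
eef_pos: [0.4941, 0.3477, 0.0372]
eef_rot: [-0.001, 0.061, 0.998, -0.0]
wrist_force: [-5.5, 0.5, -0.3]
opening: 0.339
grasp_force: 60.1
```

The plate now feels solid at about 5.5 N. Setting it down and releasing.

```bash
python3 -m pendant '[[0,0.0005,-0.001,0,0,0],[0,0,-0.001,0,0,0],[0,0,-0.001,0,0,0],[0,0,0,0,0,0],[0,0,0,0,0,0],[0,0,0,0,0,0],[0,0,0,0,0,0],[0,0,0,0,0,0],[0,0,0,0,0,0],[0,0,0,0,0,0]]' -
```

```text
time_s: 29.15
eef_pos: [0.494, 0.3477, 0.0368]
eef_rot: [-0.001, 0.061, 0.998, -0.0]
wrist_force: [-5.9, -1.1, 2.7]
opening: 0.339
grasp_force: 60.4
```

```bash
python3 -m pendant '[[0,0,0,0,0,0],[0,0,0,0,0,0],[0,0,0,0,0,0],[0,0,0,0,0,0],[0,0,0.02,0,0,0],[0,0,0.06,0,0,0],[0,0,0.1,0,0,0],[0,0,0.12,0,0,0],[0,0,0.12,0,0,0],[0,0,0,0,0,0]]' 0.0
```

```text
time_s: 30.4
eef_pos: [0.4971, 0.3486, 0.1247]
eef_rot: [0.003, 0.061, 0.998, 0.002]
wrist_force: [0.4, -0.4, -0.1]
opening: 0.497
grasp_force: 0.0
```

```bash
python3 -m pendant '[[0.05,0,0.1,0,0,0],[0.1,-0.01,0.1,0,0,0],[0.1,-0.015,0.1,0,0,0],[0.1,-0.015,0.07,0,0,0],[0.1,-0.015,0,0,0,0],[0.08,-0.015,0,0,0,0],[0,0,0,0,0,0],[0,0,0,0,0,0],[0,0,0,0,0,0],[0,0,0,0,0,0]]' 0.6; python3 - <<'E'
from bench import ctrl,camera
from h import *
o=ctrl.get_obs();c=camera("wrist");w=cv2.resize(c["color"],(800,600),interpolation=cv2.INTER_CUBIC)
cv2.imwrite("pics/w5.png",w)
a=wristcam(c,o);np.save("w5.npy",np.array([*a[:3],*a[3],*a[4].ravel()]));print(o["eef_pos"],o["eef_rot"])
E
```

```text
time_s: 31.65
eef_pos: [0.6006, 0.3339, 0.195]
eef_rot: [-0.0, 0.061, 0.998, 0.0]
wrist_force: [0.1, 0.3, -0.3]
opening: 0.8
grasp_force: 0.0
[0.60060576 0.33393336 0.19499556] [-6.22827438e-06  6.08586895e-02  9.98146392e-01  3.83739323e-06]
```

View pics/w5.png

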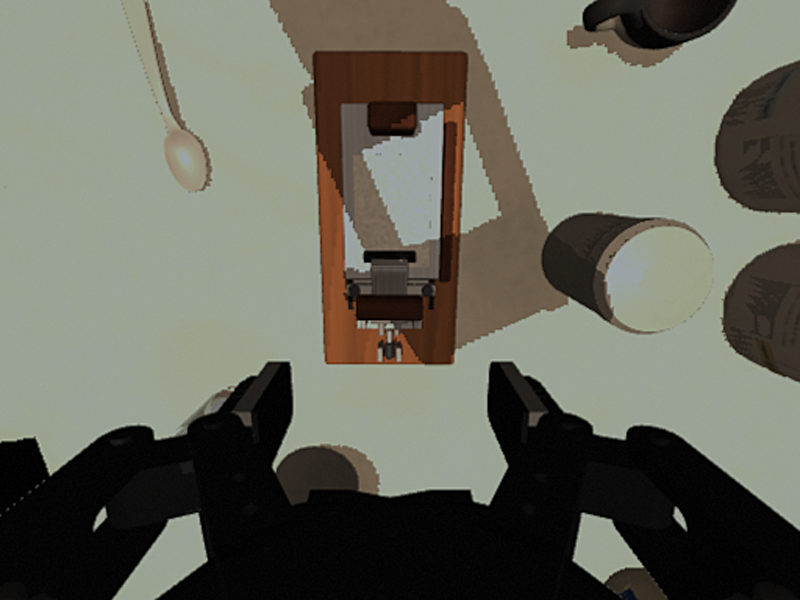

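The plate lies along the rail with corners at (341,103), (444,103), (440,279). The bar is up, spanning (356..423, 308).

```bash
python3 - <<'E'
from h import *
np.set_printoptions(precision=4,suppress=True)
a=np.load('w5.npy');c=(a[0],a[1],a[2],a[3:6],a[6:].reshape(3,3));k=.64
print('bar',[plane(c,u*k,v*k,.083) for u,v in((356,308),(423,308))])
B=[plane(c,u*k,v*k,.015)[:2] for u,v in((314,52),(468,52),(454,363),(325,363))]
d=(B[2]+B[3]-B[0]-B[1]);t=np.arctan2(d[1],d[0]);E=np.array([[np.cos(t),-np.sin(t)],[np.sin(t),np.cos(t)]])
O=np.mean(B,0)-E@[.0075,0];print('holder',O,np.degrees(t))
for z,px in((.021,[(341,103),(444,103),(440,279),(344,277)]),):
  print([E.T@(plane(c,u*k,v*k,z)[:2]-O) for u,v in px])
E
```

```text
bar [array([0.6016, 0.3127, 0.083 ]), array([0.6065, 0.3531, 0.083 ])]
holder [0.5507 0.3399] -7.193043218727512
[array([-0.0713, -0.0334]), array([-0.0716,  0.0357]), array([0.0486, 0.0373]), array([ 0.0475, -0.0341])]
```

```bash
python3 -m pendant '[[0.009,-0.0025,-0.08,0,0,0],[0.008,-0.002,-0.12,0,0,0],[0,0,-0.12,0,0,0],[0,0,-0.12,0,0,0],[0,0,-0.1,0,0,0],[0,0,-0.05,0,0,0],[0,0,-0.025,0,0,0],[0,0,0,0,0,0],[0,0,0,0,0,0],[0,0,0,0,0,0]]' -; python3 -m pendant '[[0,0,0,0,0,0],[0,0,0,0,0,0],[0,0,0,0,0,0],[0,0,0,0,0,0],[0,0,0,0,0,0],[0,0,0,0,0,0],[0,0,0,0,0,0],[0,0,0,0,0,0],[0,0,0,0,0,0],[0,0,0,0,0,0]]' -1
```

```text
time_s: 32.95
eef_pos: [0.605, 0.3329, 0.0728]
eef_rot: [0.001, 0.061, 0.998, 0.0]
wrist_force: [-0.8, 0.3, -0.6]
opening: 0.803
grasp_force: 0.0
time_s: 34.2
eef_pos: [0.6046, 0.333, 0.0725]
eef_rot: [0.0, 0.061, 0.998, 0.0]
wrist_force: [-2.6, 0.5, 5.3]
opening: 0.451
grasp_force: 61.1
```

```bash
python3 -m pendant '[[-0.0143,0.0018,-0.0065,0,0,0],[-0.0143,0.0018,-0.0065,0,0,0],[-0.0135,0.0017,-0.0083,0,0,0],[-0.0135,0.0017,-0.0083,0,0,0],[-0.0125,0.0015,-0.0095,0,0,0],[-0.0125,0.0015,-0.0095,0,0,0],[-0.0115,0.0014,-0.0107,0,0,0],[-0.0115,0.0014,-0.0107,0,0,0],[0,0,0,0,0,0],[0,0,0,0,0,0]]' -
```

```text
time_s: 35.45
eef_pos: [0.5857, 0.3355, 0.0604]
eef_rot: [0.002, 0.061, 0.998, 0.001]
wrist_force: [-1.9, -2.0, 11.9]
opening: 0.451
grasp_force: 64.8
```

```bash
python3 -m pendant '[[-0.005,0.0006,-0.006,0,0,0],[-0.005,0.0006,-0.006,0,0,0],[-0.005,0.0006,-0.006,0,0,0],[0,0,0,0,0,0],[0,0,0,0,0,0],[0,0,0,0,0,0],[0,0,0,0,0,0],[0,0,0,0,0,0],[0,0,0,0,0,0],[0,0,0,0,0,0]]' -
```

```text
time_s: 36.7
eef_pos: [0.5818, 0.3359, 0.0561]
eef_rot: [0.001, 0.061, 0.998, 0.0]
wrist_force: [-3.6, -1.7, 11.0]
opening: 0.451
grasp_force: 65.8
```

```bash
python3 -m pendant '[[-0.002,0.0003,-0.003,0,0,0],[-0.002,0.0003,-0.003,0,0,0],[0,0,0,0,0,0],[0,0,0,0,0,0],[0,0,0,0,0,0],[0,0,0,0,0,0],[0,0,0,0,0,0],[0,0,0,0,0,0],[0,0,0,0,0,0],[0,0,0,0,0,0]]' -
```

```text
time_s: 37.95
eef_pos: [0.5809, 0.3361, 0.0551]
eef_rot: [0.001, 0.061, 0.998, 0.0]
wrist_force: [-5.0, -2.0, 11.5]
opening: 0.454
grasp_force: 66.1
```

```bash
python3 -m pendant '[[-0.002,0.0003,-0.003,0,0,0],[-0.002,0.0003,-0.003,0,0,0],[0,0,0,0,0,0],[0,0,0,0,0,0],[0,0,0,0,0,0],[0,0,0,0,0,0],[0,0,0,0,0,0],[0,0,0,0,0,0],[0,0,0,0,0,0],[0,0,0,0,0,0]]' -
```

```text
time_s: 39.2
eef_pos: [0.5797, 0.3362, 0.0535]
eef_rot: [0.001, 0.061, 0.998, 0.0]
wrist_force: [-5.3, -1.0, 10.5]
opening: 0.453
grasp_force: 66.3
```

```bash
python3 -m pendant '[[-0.0015,0.0002,-0.002,0,0,0],[-0.0015,0.0002,-0.002,0,0,0],[0,0,0,0,0,0],[0,0,0,0,0,0],[0,0,0,0,0,0],[0,0,0,0,0,0],[0,0,0,0,0,0],[0,0,0,0,0,0],[0,0,0,0,0,0],[0,0,0,0,0,0]]' -
```

```text
time_s: 40.45
eef_pos: [0.5791, 0.3362, 0.0526]
eef_rot: [0.001, 0.061, 0.998, 0.0]
wrist_force: [-4.7, -0.3, 9.8]
opening: 0.453
grasp_force: 66.4
```

```bash
python3 -m pendant '[[-0.001,0.0001,-0.002,0,0,0],[-0.001,0.0001,-0.002,0,0,0],[0,0,0,0,0,0],[0,0,0,0,0,0],[0,0,0,0,0,0],[0,0,0,0,0,0],[0,0,0,0,0,0],[0,0,0,0,0,0],[0,0,0,0,0,0],[0,0,0,0,0,0]]' -; python3 - <<'E'
from bench import ctrl,camera
from h import *
s=camera("side")["color"];c=camera("scene")["color"]
w=np.hstack([cv2.resize(s[178:212,215:285],(400,194),interpolation=cv2.INTER_CUBIC),cv2.resize(c[160:222,165:283],(400,210),interpolation=cv2.INTER_CUBIC)[:194]])
cv2.imwrite("pics/s6.png",w)
E
```

```text
time_s: 41.7
eef_pos: [0.5785, 0.3364, 0.0517]
eef_rot: [0.001, 0.061, 0.998, 0.0]
wrist_force: [-5.6, -1.4, 10.4]
opening: 0.452
grasp_force: 66.5
```

View pics/s6.png

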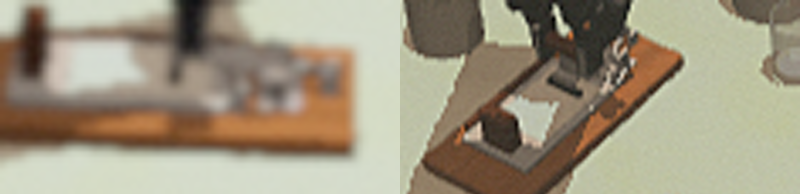

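The nose looks close to the plate, but there is no force rise yet. I'll continue in small steps.

```bash
python3 -m pendant '[[-0.0012,0.0001,-0.002,0,0,0],[-0.0012,0.0001,-0.002,0,0,0],[0,0,0,0,0,0],[0,0,0,0,0,0],[0,0,0,0,0,0],[0,0,0,0,0,0],[0,0,0,0,0,0],[0,0,0,0,0,0],[0,0,0,0,0,0],[0,0,0,0,0,0]]' -
```

```text
time_s: 43.05
eef_pos: [0.5779, 0.3364, 0.0508]
eef_rot: [0.0, 0.061, 0.998, 0.0]
wrist_force: [-5.5, -0.6, 10.4]
opening: 0.453
grasp_force: 66.6
```

```bash
python3 - <<'E'
from bench import ctrl,camera
from h import *
o=ctrl.get_obs();c=camera("wrist");a=wristcam(c,o);im=c["color"]
s=camera("scene")["color"]
cr=cv2.resize(im[190:310,165:335],(800,565),interpolation=cv2.INTER_CUBIC)
cr=cv2.convertScaleAbs(cr,alpha=2.0,beta=15)
w=cv2.resize(s[168:200,195:245],(240,154),interpolation=cv2.INTER_CUBIC);cr[:154,560:]=w
cv2.imwrite("pics/w7.png",cr)
O=np.array([.5506,.3400]);t=np.radians(-7.1);E=np.array([[np.cos(t),-np.sin(t)],[np.sin(t),np.cos(t)]])
def px(hx,hy,z):
    u,v=proj(a,[*(O+E@[hx,hy]),z]);return round((u-165)*800/170),round((v-190)*565/120)
for th in(.05,.08,.11,.15,.2):
    def pt(x,z): r=np.array([x,z]);return .075+(r[0]*np.cos(th)+r[1]*np.sin(th)),.027+(-r[0]*np.sin(th)+r[1]*np.cos(th))
    X,Z=pt(-.05,.03)
    n=pt(-.055,-.012)
    print(th,'bar ctr',X,Z,'near silhouette',px(X-.007,-.02,Z+.004),px(X-.007,.02,Z+.004),'bar top',px(X,0,Z+.008),'far',px(X+.007,.0,Z+.005),'nose tip near edge',px(n[0]-.004,-.017,n[1]),px(n[0]-.004,.017,n[1]))
E
```

```text
0.05 bar ctr 0.026561862058372028 0.0594614662753829 near silhouette (213, 247) (595, 248) bar top (404, 327) far (404, 372) nose tip near edge (280, 78) (525, 78)
0.08 bar ctr 0.027557355503944204 0.06089978588753722 near silhouette (212, 262) (596, 263) bar top (404, 343) far (404, 388) nose tip near edge (279, 80) (526, 80)
0.11 bar ctr 0.028595544127280395 0.06230759798055964 near silhouette (210, 277) (598, 278) bar top (404, 359) far (404, 404) nose tip near edge (277, 82) (528, 83)
0.15 bar ctr 0.030044590077405856 0.06413503896176123 near silhouette (208, 298) (600, 299) bar top (404, 381) far (404, 426) nose tip near edge (276, 86) (529, 87)
0.2 bar ctr 0.03195675103178975 0.06633546387499031 near silhouette (206, 326) (603, 327) bar top (404, 410) far (404, 454) nose tip near edge (274, 92) (531, 92)
```

View pics/w7.png

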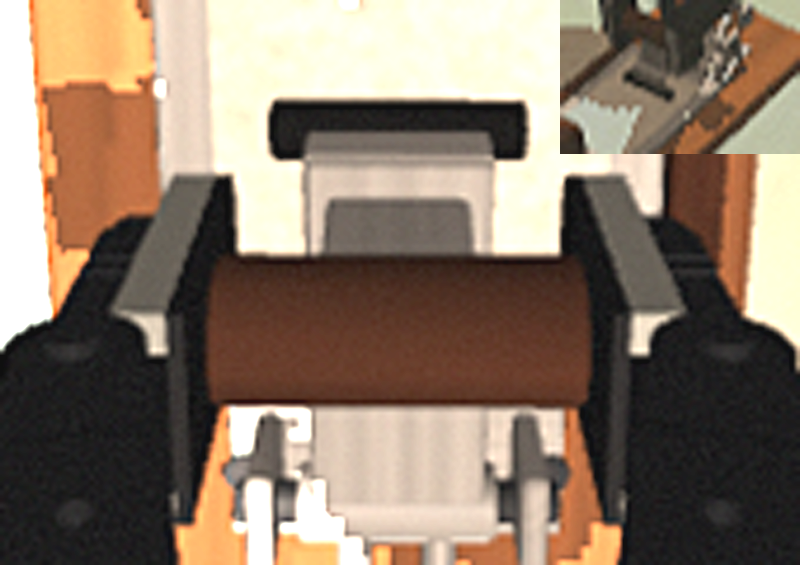

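The bar is held between the pads, centred at row 330 of the crop, which fits about 0.09 rad. The nose (270..525, 100..157) is at the plate with no visible gap. I'll press a little further to confirm contact by force.

```bash
python3 -m pendant '[[-0.001,0.0001,-0.0025,0,0,0],[-0.001,0.0001,-0.0025,0,0,0],[0,0,0,0,0,0],[0,0,0,0,0,0],[0,0,0,0,0,0],[0,0,0,0,0,0],[0,0,0,0,0,0],[0,0,0,0,0,0],[0,0,0,0,0,0],[0,0,0,0,0,0]]' -
```

```text
time_s: 44.4
eef_pos: [0.5777, 0.3365, 0.0506]
eef_rot: [0.001, 0.061, 0.998, 0.0]
wrist_force: [-6.9, -1.5, 14.0]
opening: 0.453
grasp_force: 67.2
```

Contact: the force rose about 4 N with almost no motion. Releasing and retreating.

```bash
python3 -m pendant '[[0,0,0,0,0,0],[0,0,0,0,0,0],[0,0,0,0,0,0],[0,0,0,0,0,0],[0,0,0,0,0,0],[0,0,0.03,0,0,0],[0,0,0.08,0,0,0],[0,0,0.12,0,0,0],[0,0,0.15,0,0,0],[0,0,0.15,0,0,0]]' 0.6; python3 -m pendant '[[0,0,0.1,0,0,0],[0,0,0,0,0,0],[0,0,0,0,0,0],[0,0,0,0,0,0],[0,0,0,0,0,0],[0,0,0,0,0,0],[0,0,0,0,0,0],[0,0,0,0,0,0],[0,0,0,0,0,0],[0,0,0,0,0,0]]' -; python3 - <<'E'
from bench import ctrl
print(ctrl.hand_in())
E
```

```text
time_s: 45.65
eef_pos: [0.5776, 0.3362, 0.1569]
eef_rot: [0.001, 0.061, 0.998, 0.0]
wrist_force: [0.5, 0.3, 0.4]
opening: 0.799
grasp_force: 0.0
time_s: 46.9
eef_pos: [0.5773, 0.3361, 0.1745]
eef_rot: [0.0, 0.061, 0.998, 0.0]
wrist_force: [-0.9, -0.4, 0.1]
opening: 0.802
grasp_force: 0.0
the job is handed in; nothing more can be done
None
```

I handed the job in at about 47 s: the plate lies along the rail, pushed in until it felt solid, and the clip was lowered gently onto it and released. I took no picture after letting go, and no verdict came back.

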